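# Tighten the lamp bracket's wing screw and test the light

### The arm

A 6-joint arm with a two-finger parallel gripper is mounted at the origin on the work surface. World frame = base frame: x ahead of the robot, y to its left, z up, the work surface at z = 0. Lengths are in m, angles in degrees, forces in N, time in s.
With the tool pointing down it reaches from about 0.3 to 0.75 m from the base axis. Payload 8.5 kg.
Tool frame: the origin (TCP) lies at the very end of the fingers, on their centre line; the grasp point (between the pads) lies 19 mm behind it (env.grasp_offset is the distance from the TCP to the grasp point, in m); y points along the fingers, z is the direction in which the jaws open and shut, and the axes are right-handed (so a half turn about y gives the same grasp; the last joint's range is limited). The gripper opens to 85 mm and grips with 20 to 120 N. Pads are 22 mm wide; open, the fingers measure 114 mm over their backs; the gripper's body (76 mm by 85 mm) begins 54 mm behind the grasp point. The pads swing forward as they close: fully open they stand 13 mm farther back than shut.
Start: joints at [-77.137, 21.807, 74.336, -0, 83.858, -12.336], TCP at [0.234, -0.498, 0.231] pointing down, gripper open.
Joint ranges: [-178.18, 178.18], [-50.72, 133.34], [12.68, 142.11], [-81.47, 261.47], [9.98, 163.14], [-165.26, 165.26]. Speed limits (degrees/s): [136.94, 136.94, 180, 180, 180, 180].

### API

Orientations are given as a 3x3 rotation matrix whose columns are the frame's x, y, z axes.
In Python, from rig import env gives the robot as it stands. The module is installed in compiled form; this text tells all that it offers.
- The arm moves only by the shell command python3 -m pendant 'ROWS' [FORCE]. ROWS is JSON, a list of rows, each a list of 3 entries, a list of its own where there are three numbers: the shift along the world's x, y, z as a fraction of full scale, then the turn about the world's z as a fraction of full scale, then the opening, from 0 (shut) to 1 (fully open). A call has 1 to 12 rows; each row shifts and turns the commanded pose from where the row before left it; what a row does not reach is not made up. Full scale, the value 1, is 30 mm for a shift and 5 degrees for a turn. A row lasts 1/12 s, in which the tool goes at most 41.7 mm and 7.16 degrees, less where a joint would pass 70% of its speed; a pose out of reach is approached as far as the arm can. A call with a number of a shift or a turn outside -1 to 1 is refused whole. A call with a gripper value outside its range is refused whole. The fingers move at their own pace and stop on an object; FORCE is the grip in N (left out, the last holds). Time passes only in rows, so rows that do not move let the fingers close. It gives the time, the measured TCP pose, the force and the opening at its end, in the units of the state.
- env.observe(): the state, without advancing time (a new reading comes with each control period).
- env.get_image(name): name is "scene" or "top"; returns (picture, depth): 384x512x3 uint8, red, green, blue; 384x512 float32, m along the optical axis (not along the pixel's ray), 0 where there is no reading.
- env.camera_model(name): a dict with "camera_matrix" (3x3 intrinsics, pixels), "R" (3x3) and "t" (3): a world point X has camera coordinates R X + t. Camera axes: x right, y down, z forward; pixel columns grow to the right and rows downward; lengths in m; the calibration is good to about 2 mm. A picture is of the moment at which its call begins. camera_model takes no time and is no camera call.
- env.close_job(): hands the job in, once; it reports no verdict.
The state is a dict: "time_s": time; "q": joint angles; "qvel": joint speeds; "joint_efforts": joint torques, N m; "position": TCP position; "tool_rot": TCP orientation; "ft_force": force on the tool from outside, world axes, zero at the start; "wrist_torque": the same for the moment, N m; "grip_width": finger opening in m.
Only numpy, scipy, OpenCV 4.12 (cv2) and the standard library are available. Lean on these libraries where they do the work, as an engineer would, in place of code of your own. Each camera call takes 0.05 s, during which the arm holds its last target.

### The job

The steel wing screw that clamps the little press-button light to its bracket has worked loose. Turn it clockwise (seen from above) by pushing its wings round with the fingertips, stroke after stroke, until it comes up against its stop, gently and without pinching it; only then press the light's button fully down and let it go. Grip and lift nothing, and leave the glassware and bar things around it where they stand.

Things in the scene. Friction and masses are not known exactly. Their poses are not given: they have to be found in the camera images.
- bracket: Lamp bracket fixed to the shelf; origin on the shelf under the screw's axis, z up. Dark block 90 x 90 mm centred there, topped by a 50 mm wide steel strip 16 mm above the shelf. At y = +40 to +44 mm the strip rises as a low wall beside the wings to 48 mm height, then runs level to y = +172 mm and carries the light at y = +130 mm. The screw's other three sides are open.
- screw_hub (a point): Top centre of the steel wing screw's hub (19 mm across), 36 mm above the shelf, on its upright axis through the bracket's origin. Two upright flat wings 6 mm thick stand opposite each other, reaching 33 mm from the axis and from 20 to 42 mm above the shelf. It neither rises nor sinks as it turns.
- screw (a joint): Turn of the wing screw, rad, growing clockwise seen from above. Stop at 9.0, tight above 8.8; starts between 0.4 and 3.4 (0.9 to 1.4 turns to go). At 0 the wings lie along the bracket's x axis, at value v at angle -v (anticlockwise positive) in the bracket's frame. Stays where it is left (0.04 N m friction, no spring).
- light_top (a point): Centre of the top of the light's round metal push button, 66 mm above the shelf at y = +130 mm in the bracket's frame; button 32 mm across, standing 6 mm out of a steel housing 48 mm across, on a white round lamp 72 mm across. A fixed walnut box 105 mm high stands farther to the robot's left (world y above 0.38).
- light (a joint): Push button of the light, m: 0 up, 0.006 fully down, counted as pressed above 0.0045. Spring, about 5 N fully down; comes up by itself.
- decanter: Empty clear glass decanter, loose, 120 mm across, 165 mm high; origin at the centre of its foot. Bystander.
- tumbler: Short clear glass tumbler, loose, 80 mm across, 85 mm high; origin at the centre of its foot. Bystander.
- jigger: Steel double-cone jigger, loose, 48 mm across, 85 mm high; origin at the centre of its foot. Bystander.
- pourer: Glass pourer spout in a cork bung, standing on the bung, loose, 38 mm across, 90 mm high; origin at the centre of its foot. Bystander.
- stopper: Glass decanter stopper standing on its plug, loose, 56 mm across, 70 mm high; origin at the centre of its foot. Bystander.
Mind the look-alikes: they are no part of the job. Of the things that look like the bracket, the middle-sized one is meant.

How it is judged (in metres and radians):
On the way, in this order (a step that is already met when the one before it is completed fails the run):
1. the wing screw is turned to its stop (value of joint screw above 8.8 rad), for 0.1 s.
2. the light's button is pressed down (value of joint light above 0.0045 m), for 0.05 s.
At the end, for the whole second after the job is handed in: The wing screw is within 0.2 rad of its stop, the button is up again after having been pressed at least 4.5 mm, and decanter, tumbler, jigger, pourer and stopper stand upright within 20 mm of where they were (value of joint screw above 8.8 rad and value of joint light below 0.0015 m and distance of each of decanter, tumbler, jigger, pourer, stopper from where it was at the start of the episode below 0.02 m and angle between each of decanter, tumbler, jigger, pourer, stopper's own z axis and vertical below 0.2 rad); the robot touches nothing.
It fails at once if the light's button is pressed before the screw is tight (value of joint light above 0.003 m and value of joint screw below 8.8 rad).
It fails at once if the wing screw is pinched hard or forced (over 35 N) (contact force between the fingers and screw above 35 N).
It fails at once if a bystander is lifted (over 15 mm), tipped or pushed away (over 30 mm) (height (world z) of any of decanter, tumbler, jigger, pourer, stopper above 0.015 m or distance of any of decanter, tumbler, jigger, pourer, stopper from where it was at the start of the episode above 0.03 m or angle between any of decanter, tumbler, jigger, pourer, stopper's own z axis and vertical above 0.5 rad).
It also fails if it takes over 58 s, if anything falls off the work surface, if the arm or the gripper's body presses on something with over 40 N, if the wrist force passes 120 N, or if a joint passes its speed limit or range.

## Working session

There is one attempt and no reset: what is moved stays moved. The work goes in short steps, Python scripts to look and compute and a shell command to move; the robot and the scene stay as the last step left them, time stands still between calls to the robot, and variables do not carry over. Pictures are saved under pics/ and viewed, and the job is handed in when it is done.

```bash
mkdir -p pics; python3 - <<'E'
from rig import env
import cv2,numpy as np
s=env.observe();print(s)
for n in("scene","top"):
    p,d=env.get_image(n);cv2.imwrite(f"pics/{n}0.png",cv2.cvtColor(p,cv2.COLOR_RGB2BGR));np.savez(f"{n}0.npz",p=p,d=d)
    m=env.camera_model(n);print(n,m);np.savez(f"{n}_cam.npz",**m)
E
```

```text
{'time_s': 0.0, 'q': array([-7.71382011e+01,  2.18393386e+01,  7.43832002e+01,  4.67284074e-04,
        8.38583956e+01, -1.23362806e+01]), 'qvel': array([ 0.03246349, -0.03950058,  0.05937861,  0.09198205,  0.14037491,
        0.09038707]), 'joint_efforts': array([-4.30328191e-04, -4.48464489e+01, -2.31276637e+01, -2.16327712e-04,
        4.89417580e-03, -6.36681364e-06]), 'position': array([ 0.23409229, -0.49737965,  0.2307364 ]), 'tool_rot': array([[-9.04841745e-01, -3.06533138e-04,  4.25747957e-01],
       [-4.25747954e-01,  1.37893434e-03, -9.04840747e-01],
       [-3.09714806e-04, -9.99999002e-01, -1.37822321e-03]]), 'ft_force': array([0.26337445, 0.19526239, 0.22440704]), 'wrist_torque': array([ 0.0543071 ,  0.05542258, -0.04256934]), 'grip_width': 0.08521001506746462}
scene {'camera_matrix': array([[456.85091569,   0.        , 263.171085  ],
       [  0.        , 456.85091569, 193.0393909 ],
       [  0.        ,   0.        ,   1.        ]]), 'R': array([[ 0.15280224,  0.98825083, -0.00342992],
       [ 0.77332515, -0.12173018, -0.62221377],
       [-0.6153208 ,  0.09242322, -0.78283987]]), 't': array([-0.07284398, -0.35519789,  1.45329947])}
top {'camera_matrix': array([[465.57559935,   0.        , 259.45155383],
       [  0.        , 465.57559935, 189.94470745],
       [  0.        ,   0.        ,   1.        ]]), 'R': array([[ 0.01036949, -0.9997097 ,  0.02174833],
       [-0.99739582, -0.01189299, -0.07113461],
       [ 0.07137262, -0.02095407, -0.9972296 ]]), 't': array([-0.02034258,  0.54481592,  1.17324391])}
```

View pics/scene0.png

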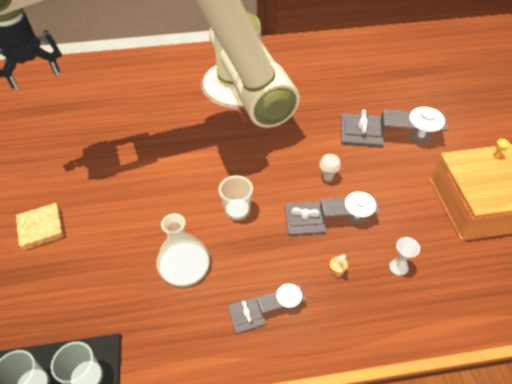

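View pics/top0.png

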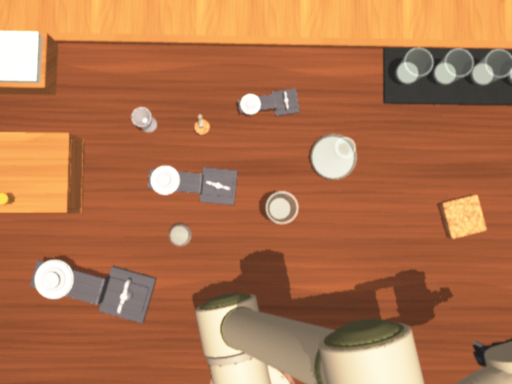

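The top view shows three brackets. The middle-sized one has its block at about (219,186) and its lamp at (165,180). Around it are the tumbler (281,208), stopper (180,235), pourer (202,127), jigger (144,119) and decanter (334,157). I'll measure positions next.

```bash
cat > h.py <<'E'
import numpy as np,cv2
def cloud(n,k="0"):
    z=np.load(f"{n}{k}.npz");c=np.load(f"{n}_cam.npz");p,d=z['p'],z['d'];K=c['camera_matrix']
    v,u=np.mgrid[:384,:512]
    X=np.stack([(u-K[0,2])/K[0,0]*d,(v-K[1,2])/K[1,1]*d,d],-1)
    return p,d,(X-c['t'])@c['R']
def proj(n,P):
    c=np.load(f"{n}_cam.npz");q=np.asarray(P)@c['R'].T+c['t'];q=q@c['camera_matrix'].T;return q[...,:2]/q[...,2:]
E
python3 - <<'E'
from h import *
p,d,W=cloud("top")
for nm,(u,v) in dict(hub=(217,186),lamp=(165,180),tum=(281,208),stop=(180,235),pour=(202,127),jig=(144,119),dec=(334,157)).items(): print(nm,W[v,u].round(4))
# block mask: points with z 0.008..0.06 near hub
h=W[186,217]
near=(np.linalg.norm(W[...,:2]-h[:2],axis=-1)<0.07)
m=near&(W[...,2]>0.008)&(W[...,2]<0.06)
pts=W[m];r=cv2.minAreaRect((pts[:,:2]*1000).astype(np.float32));print(r)
np.set_printoptions(linewidth=250)
print((W[165:206,198:240:2,2]*1000).round().astype(int)[::2])
for n in("top","scene"):
    P=cloud(n)[0]; c=proj(n,np.r_[h[:2]+[0,.04],.03]).astype(int)
    a=P[max(c[1]-50,0):c[1]+50,c[0]-66:c[0]+66];cv2.imwrite(f"pics/z_{n}.png",cv2.cvtColor(cv2.resize(a,None,fx=6,fy=6,interpolation=cv2.INTER_CUBIC),cv2.COLOR_RGB2BGR));print(n,c)
L=W[180,165];m=(np.linalg.norm(W[...,:2]-L[:2],axis=-1)<0.06)&(W[...,2]>0.04)
print("lampc",W[m].mean(0), cv2.minEnclosingCircle((W[m][:,:2]*1000).astype(np.float32)))
m2=m&(W[...,2]>0.0625);print("btn",m2.sum(),W[m2].mean(0))
E
```

```text
hub [0.5524 0.0932 0.038 ]
lamp [0.5631 0.2182 0.0697]
tum [ 0.4998 -0.0707  0.0073]
stop [0.4295 0.1785 0.0706]
pour [0.7008 0.133  0.0451]
jig [0.7185 0.2787 0.0475]
dec [ 0.6201 -0.1904  0.1058]
((552.4188232421875, 105.12112426757812), (115.30903625488281, 99.46392059326172), 85.70258331298828)
[[ 8  0 -5  0  2 -3  2  2  3  3 -1  0 -2 -3  0 -1  1  1 -2  1  1]
 [ 1  3  0 11 15 16  4  1  2 -2 -1 -2  0  3  0 -1  0  2  2 -3  5]
 [ 5 -1 -2 13 12 15 14 12 13 14 12 14 16 13 14 16 10 -3 -5  0 -1]
 [ 6  2  7 12 13 15 15 16 17 12 17 13 10 11 17 12 13 13 15  8 -1]
 [51 50 49 14 10 12 17 11 12 10 16 10 15 13 17 15 16 14 12 10 -5]
 [50 46 43 14 19 18 19 14 16 14  7 12 12 13 11 11 15 10 10 13  2]
 [48 51 40 16 15 14 18 17 18 18 17 18 19 20 17 13 19 19 14 11  0]
 [48 53 34 19 13 16 17 14 18 16 20 14 20 18 14 15 20 17  9 11  1]
 [48 46 30 17 43 41 42 17 21 18 17 21 21 17 13 18 14 21 16 13 -3]
 [47 45 30 16 16 39 42 35 42 39 39 37 18 14 18 17 15 15 14  5  1]
 [52 50 21 13 18 14 21 19 24 37 37 34 33 16 16 15 13 19 15  1 -1]
 [52 50 19 15 16 19 16 19 17 36 38 31 38 40 43 40 15 17 17 -7  3]
 [47 50 16 20 15 14 21 17 18 17 20 21 11 20 14 29 16 18 13 -1  4]
 [47 54 19 16 17 14 20 16 18 15 18 16 18 15 19 19 18 17 15  2 -3]
 [ 4 32 14 16 19 21 16 14 17 18 16 21 20 18 14 15 16 16 14  1 -2]
 [ 1 11 14 11 11 16 15  7 13 10 12 16 23 13 20 19 18 15 12 -1  1]
 [-3 14 15 11 10 15 16 18 14 10 17 14 14 14 16 12 13 12 12  5  1]
 [ 3 14 17 15 15 19 17 17 16 14 13 16 11 11 13 12 11 15 11  2 -1]
 [ 0 13 13  9 12 12 11 15 16 14 11 12 12 12 11 11 11  8  9  1  1]
 [ 1 -3 -1  2 -3  4  1 -1 -4  2  4  9 12 12 12 13 12 16  1  0  0]
 [ 5 -1  4  2  1  0 -1  1 -2  0  3  1 -1 -4 -1 -2  0  2 -2  2  1]]
top [201 186]
scene [322 208]
lampc [0.56497738 0.21172947 0.05635626] ((566.77197265625, 211.88587951660156), 55.12046813964844)
btn 178 [0.56576245 0.22071607 0.06863353]
```

View pics/z_top.png

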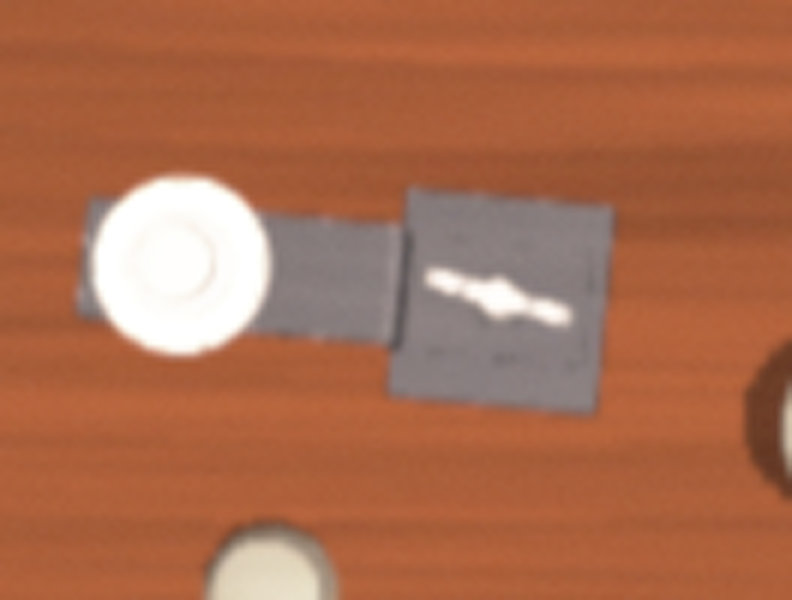

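View pics/z_scene.png

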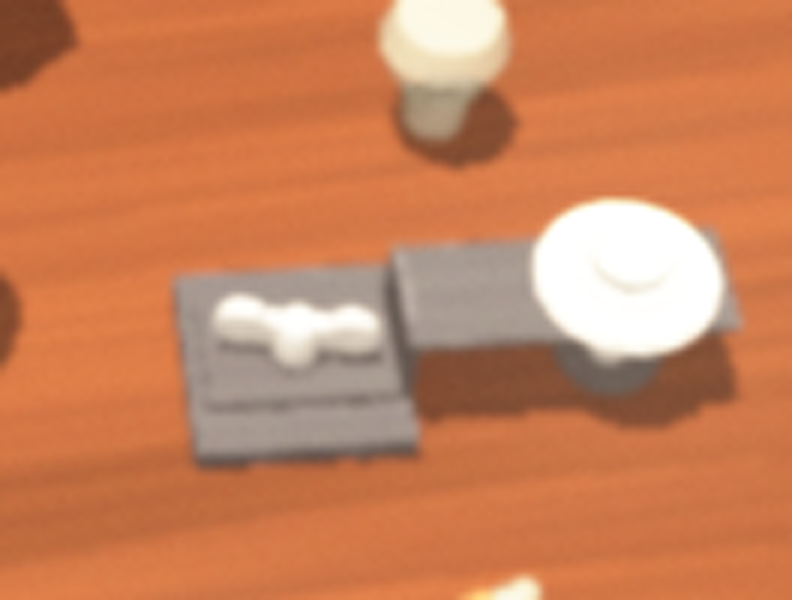

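```bash
python3 - <<'E'
from h import *
p,d,W=cloud("top")
h=np.array([.5524,.0932])
R=np.linalg.norm(W[...,:2]-h,axis=-1)
m=(R<.075)&(W[...,2]>.007)&(W[...,2]<.025)
B=W[m][:,:2]
r=cv2.minAreaRect((B*1000).astype(np.float32));print("block",r)
w=W[(R<.037)&(W[...,2]>.027)];print("wing",len(w),w.mean(0))
C=w[:,:2]-w[:,:2].mean(0);U,S,V=np.linalg.svd(C,full_matrices=False);print(V[0],np.degrees(np.arctan2(V[0,1],V[0,0])), (C@V[0]).min(),(C@V[0]).max())
# lamp whiteness / rim
L=np.array([.5645,.2205]);R=np.linalg.norm(W[...,:2]-L,axis=-1)
for lo,hi in((.044,.058),(.058,.075)):
    q=W[(R<.045)&(W[...,2]>lo)&(W[...,2]<hi)];print(lo,len(q),q.mean(0),np.percentile(q[:,2],[10,50,90]))
E
```

```text
block ((540.0011596679688, 93.33067321777344), (89.43262481689453, 122.69098663330078), 85.45457458496094)
wing 92 [0.55568984 0.09199609 0.03764238]
[-0.27284427 -0.96205821] -105.83358803213227 -0.03337840279816482 0.032397539649496966
0.044 469 [0.56502903 0.21764492 0.05303309] [0.04802906 0.05354294 0.05723671]
0.058 328 [0.56591298 0.22076196 0.06441014] [0.05873668 0.0629041  0.07170595]
```

```bash
python3 - <<'E'
from h import *
def ray(n,uv,z):
    c=np.load(f"{n}_cam.npz");K=c['camera_matrix'];R=c['R'];o=-R.T@c['t']
    uv=np.atleast_2d(np.asarray(uv,float));d=np.c_[(uv-K[[0,1],[2,2]])/K[0,0],np.ones(len(uv))]@R
    return o+d*((z-o[2])/d[:,2])[:,None]
zz=lambda n,u,v:(( np.array([u,v])+.5)/6-.5)+{'top':[135,136],'scene':[256,158]}[n]
for n,cs in(("top",[(410,187),(613,207),(595,412),(388,397)]),):
    P=np.vstack([ray(n,zz(n,*c),.015) for c in cs]);print(P.round(4),P.mean(0).round(4))
    e=(P[0]+P[3]-P[1]-P[2])/2;print("yaw of bracket y",np.degrees(np.arctan2(e[1],e[0])),np.linalg.norm(e))
print("lamp top",ray("top",zz("top",181,265),.052),"btn",ray("top",zz("top",174,265),.066),"scene btn",ray("scene",zz("scene",632,262),.066),"lamp",ray("scene",zz("scene",628,275),.052))
for n,zs in(("top",.040),("scene",.040)):
    p=cloud(n)[0].astype(int);c=proj(n,[.5555,.092,.038]);v,u=np.mgrid[:384,:512]
    m=(np.hypot(u-c[0],v-c[1])<18)&(p.min(-1)>165);q=np.c_[u[m],v[m]]
    P=ray(n,q,zs);C=P[:,:2]-P[:,:2].mean(0);V=np.linalg.svd(C,full_matrices=False)[2][0]
    t=C@V;print(n,len(q),P.mean(0),"mid",P[:,:2].mean(0)+V*(t.min()+t.max())/2,np.degrees(np.arctan2(V[1],V[0]))%180,t.min(),t.max())
E
```

```text
[[0.6035 0.1318 0.015 ]
 [0.596  0.0447 0.015 ]
 [0.5078 0.0511 0.015 ]
 [0.5132 0.1395 0.015 ]] [0.5551 0.0918 0.015 ]
yaw of bracket y 85.78928543145119 0.08797325706324757
lamp top [[0.56528449 0.22207332 0.052     ]] btn [[0.56397379 0.22236843 0.066     ]] scene btn [[0.57148115 0.21724535 0.066     ]] lamp [[0.56747999 0.21915935 0.052     ]]
top 103 [0.55468749 0.0918102  0.04      ] mid [0.55469704 0.09184413] 74.28039553990335 -0.030630677641917424 0.030560181573439742
scene 207 [0.56240396 0.08739419 0.04      ] mid [0.56235537 0.08721437] 74.8785719809449 -0.033444967310608656 0.033072436430386105
```

```bash
python3 -m pendant '[[[0.53,0.98,0],1,0.42],[[0.53,0.98,0],1,0.42],[[0.53,0.98,0],1,0.42],[[0.53,0.98,0],1,0.42],[[0.53,0.98,0],1,0.42],[[0.53,0.98,0],1,0.42],[[0.53,0.98,0],1,0.42],[[0.53,0.98,0],1,0.42],[[0.53,0.98,0],1,0.42],[[0.53,0.98,0],1,0.42],[[0.53,0.98,0],1,0.42],[[0.53,0.98,0],1,0.42]]' 20
```

```text
time_s: 1.1
position: [0.4253, -0.1432, 0.2312]
tool_rot: [[-0.08, -0.0, 0.997], [-0.997, 0.0, -0.08], [-0.0, -1.0, -0.0]]
ft_force: [0.9, -0.8, 0.4]
grip_width: 0.0363
```

```bash
cat > st.py <<'E'
from rig import env
import numpy as np
s=env.observe();R=s['tool_rot']
print("t",round(s['time_s'],2),"p",s['position'].round(4),"jaw",np.degrees(np.arctan2(R[1,2],R[0,2])).round(1),"q",s['q'].round(1),"F",s['ft_force'].round(2),"T",s['wrist_torque'].round(3),"w",round(s['grip_width'],4))
print("to hub [mm]",((np.array([.555,.092,.024])-s['position'])*1000).round(1),"to light",((np.array([.5645,.2216,.066])-s['position'])*1000).round(1))
E
python3 st.py
```

```text
t 1.1 p [ 0.4253 -0.1432  0.2312] jaw -4.6 q [-33.8  11.6  89.3  -0.   79.1 -29.2] F [ 0.89 -0.82  0.39] T [ 0.003 -0.023 -0.001] w 0.0363
to hub [mm] [ 129.7  235.2 -207.2] to light [ 139.2  364.8 -165.2]
```

```bash
python3 -m pendant '[[[0.54,0.98,0],1,0.42],[[0.54,0.98,0],1,0.42],[[0.54,0.98,0],1,0.42],[[0.54,0.98,0],1,0.42],[[0.54,0.98,0],1,0.42],[[0.54,0.98,0],1,0.42],[[0.54,0.98,0],1,0.42],[[0.54,0.98,0],1,0.42],[[0,0,-0.3],1,0.42],[[0,0,-0.3],1,0.42],[[0,0,-0.3],1,0.42],[[0,0,-0.3],1,0.42]]'
python3 -m pendant '[[[0,0,-0.3],1,0.42],[[0,0,-0.3],1,0.42],[[0,0,-0.3],1,0.42],[[0,0,-0.3],1,0.42],[[0,0,-0.3],1,0.42],[[0,0,-0.3],1,0.42],[[0,0,-0.3],1,0.42],[[0,0,-0.3],1,0.42],[[0,0,-0.3],1,0.42],[[0,0,-0.2],1,0.42],[[0,0,0],1,0.42],[[0,0,0],1,0.42]]'
python3 st.py
```

```text
time_s: 2.1
position: [0.5544, 0.0907, 0.1944]
tool_rot: [[0.824, -0.001, 0.567], [-0.567, 0.0, 0.824], [-0.001, -1.0, -0.001]]
ft_force: [0.3, -0.1, -0.6]
grip_width: 0.0357
time_s: 3.1
position: [0.5542, 0.0904, 0.1075]
tool_rot: [[0.903, -0.002, -0.43], [0.43, 0.0, 0.903], [-0.002, -1.0, 0.001]]
ft_force: [0.3, -0.3, 0.5]
grip_width: 0.0356
t 3.1 p [0.5542 0.0904 0.1075] jaw 115.4 q [  -2.8   29.7   83.2   -0.    67.2 -118.3] F [ 0.29 -0.31  0.48] T [ 0.005 -0.057 -0.005] w 0.0356
to hub [mm] [  0.8   1.6 -83.5] to light [ 10.3 131.2 -41.5]
```

```bash
python3 -m pendant '[[[0.03,0.05,-0.3],0.95,0.42],[[0,0,-0.3],0.95,0.42],[[0,0,-0.3],0.95,0.42],[[0,0,-0.3],0.95,0.42],[[0,0,-0.3],0.95,0.42],[[0,0,-0.1],0,0.42],[[0,0,0],0,0.42]]'
python3 - <<'E'
from rig import env
import cv2,numpy as np
from h import *
for n in("scene","top"):
    p,d=env.get_image(n);c=proj(n,[.555,.1,.03]).astype(int)
    a=p[c[1]-55:c[1]+45,c[0]-65:c[0]+65];cv2.imwrite(f"pics/a_{n}.png",cv2.cvtColor(cv2.resize(a,None,fx=5,fy=5,interpolation=cv2.INTER_CUBIC),cv2.COLOR_RGB2BGR))
E
python3 st.py
```

```text
time_s: 3.68
position: [0.555, 0.0919, 0.0595]
tool_rot: [[0.659, -0.002, -0.752], [0.752, 0.0, 0.659], [-0.001, -1.0, 0.002]]
ft_force: [0.2, -0.2, 1.4]
grip_width: 0.0359
t 3.78 p [0.5556 0.0918 0.0605] jaw 138.8 q [  -2.7   33.3   85.9   -0.    60.8 -141.5] F [-0.7   0.14 -0.24] T [-0.027 -0.024 -0.008] w 0.0362
to hub [mm] [ -0.6   0.2 -36.5] to light [  8.9 129.8   5.5]
```

View pics/a_scene.png

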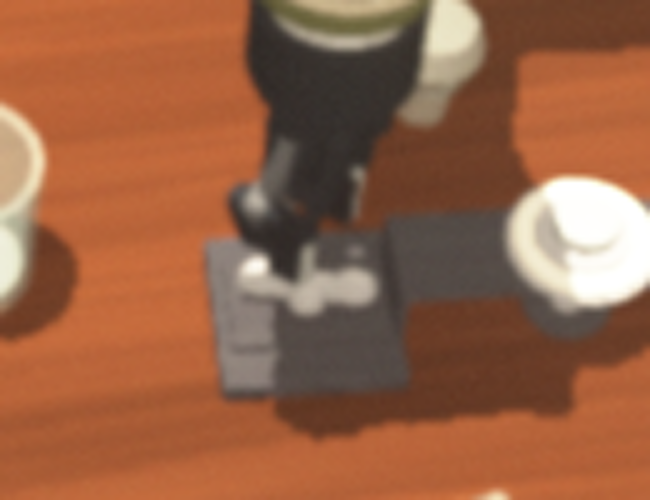

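View pics/a_top.png

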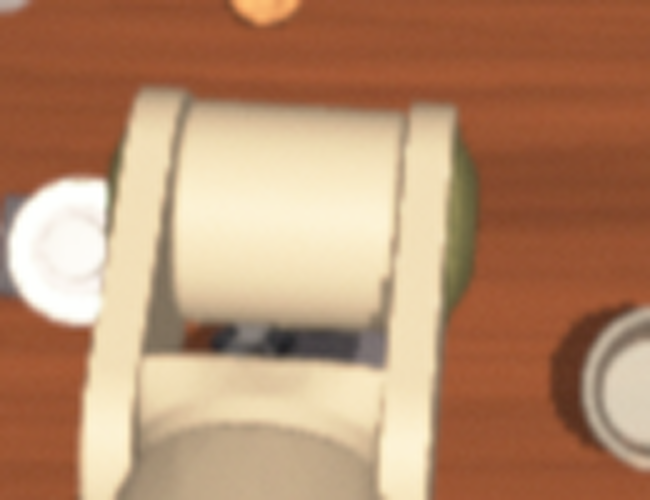

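The scene view shows the two fingertips straddling the hub, above the wings: the near finger is at about (295,255) and the hub at about (308,298). In the top view the arm hides the screw. Next I'll descend.

```bash
python3 -m pendant '[[[-0.02,0,-0.2],0,0.42],[[0,0,-0.2],0,0.42],[[0,0,-0.2],0,0.42],[[0,0,-0.2],0,0.42]]'; python3 st.py
```

```text
time_s: 4.12
position: [0.5547, 0.0919, 0.0357]
tool_rot: [[0.657, -0.0, -0.754], [0.754, 0.0, 0.657], [-0.0, -1.0, 0.0]]
ft_force: [0.0, 0.3, -0.8]
grip_width: 0.0357
t 4.12 p [0.5547 0.0919 0.0357] jaw 138.9 q [  -2.7   35.2   87.4    0.    57.4 -141.6] F [ 0.02  0.33 -0.85] T [ 0.049 -0.01   0.052] w 0.0357
to hub [mm] [  0.3   0.1 -11.7] to light [  9.8 129.7  30.3]
```

```bash
python3 -m pendant '[[[0,0,-0.2],0,0.42],[[0,0,-0.2],0,0.42],[[0,0,0],0,0.42]]'; python3 st.py;  python3 -m pendant '[[[0,0,0],-0.6,0.42],[[0,0,0],-0.6,0.42],[[0,0,0],-0.6,0.42],[[0,0,0],-0.6,0.42],[[0,0,0],-0.6,0.42],[[0,0,0],-0.6,0.42],[[0,0,0],-0.6,0.42],[[0,0,0],-0.6,0.42]]';python3 st.py
```

```text
time_s: 4.37
position: [0.5542, 0.0918, 0.0229]
tool_rot: [[0.657, -0.002, -0.754], [0.754, 0.0, 0.657], [-0.001, -1.0, 0.002]]
ft_force: [0.1, 0.1, -0.6]
grip_width: 0.0359
t 4.37 p [0.5542 0.0918 0.0229] jaw 138.9 q [  -2.7   36.3   88.     0.    55.9 -141.6] F [ 0.11  0.05 -0.62] T [-0.055 -0.004  0.013] w 0.0359
to hub [mm] [0.8 0.2 1.1] to light [ 10.3 129.8  43.1]
time_s: 5.03
position: [0.555, 0.0918, 0.0244]
tool_rot: [[0.908, 0.0, -0.419], [0.419, -0.0, 0.908], [0.0, -1.0, -0.0]]
ft_force: [0.0, 0.2, -0.4]
grip_width: 0.0361
t 5.03 p [0.555  0.0918 0.0244] jaw 114.8 q [  -2.7   36.2   87.9   -0.    55.9 -117.5] F [ 0.02  0.2  -0.42] T [-0.019  0.053 -0.042] w 0.0361
to hub [mm] [ 0.   0.2 -0.4] to light [  9.5 129.8  41.6]
```

```bash
python3 -m pendant '[[[0,0,0],-0.6,0.42],[[0,0,0],-0.6,0.42],[[0,0,0],-0.6,0.42],[[0,0,0],-0.6,0.42],[[0,0,0],-0.6,0.42],[[0,0,0],-0.6,0.42],[[0,0,0],-0.6,0.42],[[0,0,0],-0.6,0.42],[[0,0,0],-0.6,0.42],[[0,0,0],-0.6,0.42]]';
python3 - <<'E'
from rig import env
import cv2,numpy as np
from h import *
for n in("scene",):
    p,d=env.get_image(n);c=proj(n,[.555,.1,.03]).astype(int)
    a=p[c[1]-55:c[1]+45,c[0]-65:c[0]+65];cv2.imwrite(f"pics/b_{n}.png",cv2.cvtColor(cv2.resize(a,None,fx=6,fy=6,interpolation=cv2.INTER_CUBIC),cv2.COLOR_RGB2BGR))
E
python3 st.py
```

```text
time_s: 5.87
position: [0.5551, 0.0919, 0.0244]
tool_rot: [[0.996, 0.001, 0.091], [-0.091, 0.0, 0.996], [0.001, -1.0, 0.0]]
ft_force: [1.1, 0.2, 0.7]
grip_width: 0.0358
t 5.92 p [0.555  0.0919 0.0244] jaw 84.6 q [ -2.7  36.2  87.9   0.   55.9 -87.3] F [-0.22  0.06  0.06] T [ 0.053 -0.023  0.048] w 0.0358
to hub [mm] [-0.   0.1 -0.4] to light [  9.5 129.7  41.6]
```

View pics/b_scene.png

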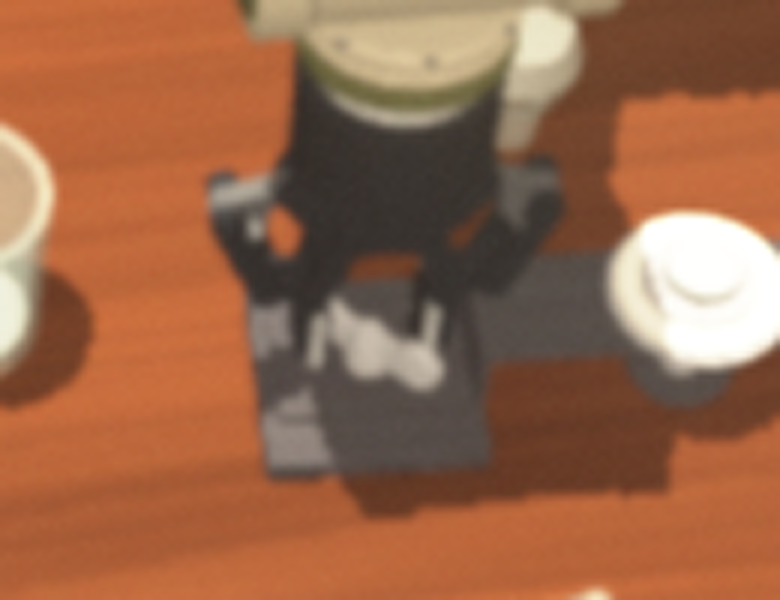

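The scene view shows the screw turning: the near wing, at about (425,365), is being pushed by the finger at about (430,325). I'll carry on with this stroke.

```bash
python3 -m pendant '[[[0,0,0],-0.8,0.42],[[0,0,0],-0.8,0.42],[[0,0,0],-0.8,0.42],[[0,0,0],-0.8,0.42],[[0,0,0],-0.8,0.42],[[0,0,0],-0.8,0.42],[[0,0,0],-0.8,0.42],[[0,0,0],-0.8,0.42],[[0,0,0],-0.8,0.42],[[0,0,0],-0.8,0.42],[[0,0,0],-0.8,0.42],[[0,0,0],-0.8,0.42]]';python3 st.py
python3 -m pendant '[[[0,0,0],-0.8,0.42],[[0,0,0],-0.8,0.42],[[0,0,0],-0.8,0.42],[[0,0,0],-0.8,0.42],[[0,0,0],-0.8,0.42],[[0,0,0],-0.8,0.42],[[0,0,0],-0.8,0.42],[[0,0,0],-0.8,0.42],[[0,0,0],-0.8,0.42],[[0,0,0],-0.8,0.42],[[0,0,0],-0.8,0.42],[[0,0,0],-0.8,0.42]]';python3 st.py
```

```text
time_s: 6.92
position: [0.5549, 0.0921, 0.0244]
tool_rot: [[0.599, 0.0, 0.8], [-0.8, 0.0, 0.599], [-0.0, -1.0, 0.0]]
ft_force: [-0.2, 1.8, 0.1]
grip_width: 0.0361
t 6.92 p [0.5549 0.0921 0.0244] jaw 36.8 q [ -2.6  36.2  87.9   0.   55.9 -39.5] F [-0.18  1.8   0.06] T [ 0.229 -0.029  0.061] w 0.0361
to hub [mm] [ 0.1 -0.1 -0.4] to light [  9.6 129.5  41.6]
time_s: 7.92
position: [0.555, 0.0922, 0.0244]
tool_rot: [[-0.194, 0.0, 0.981], [-0.981, 0.001, -0.194], [-0.001, -1.0, 0.0]]
ft_force: [-0.3, 1.6, -1.4]
grip_width: 0.0357
t 7.92 p [0.555  0.0922 0.0244] jaw -11.2 q [-2.6 36.2 87.9  0.  55.9  8.5] F [-0.28  1.63 -1.38] T [ 0.368 -0.126 -0.005] w 0.0357
to hub [mm] [-0.  -0.2 -0.4] to light [  9.5 129.4  41.6]
```

```bash
python3 -m pendant '[[[0,0,0],-0.8,0.42],[[0,0,0],-0.8,0.42],[[0,0,0],-0.8,0.42],[[0,0,0],-0.8,0.42],[[0,0,0],-0.8,0.42],[[0,0,0],-0.8,0.42],[[0,0,0],-0.8,0.42],[[0,0,0],-0.8,0.42],[[0,0,0],-0.8,0.42],[[0,0,0],-0.8,0.42],[[0,0,0],-0.8,0.42],[[0,0,0],-0.8,0.42]]';python3 st.py
python3 -m pendant '[[[0,0,0],-0.8,0.42],[[0,0,0],-0.8,0.42],[[0,0,0],-0.8,0.42],[[0,0,0],-0.8,0.42],[[0,0,0],-0.8,0.42],[[0,0,0],-0.8,0.42],[[0,0,0],-0.8,0.42],[[0,0,0],-0.8,0.42],[[0,0,0],-0.8,0.42],[[0,0,0],-0.8,0.42],[[0,0,0],-0.8,0.42],[[0,0,0],-0.8,0.42]]';python3 st.py
python3 -m pendant '[[[0,0,0],-0.8,0.42],[[0,0,0],-0.8,0.42],[[0,0,0],-0.8,0.42],[[0,0,0],-0.8,0.42],[[0,0,0],-0.8,0.42],[[0,0,0],-0.8,0.42],[[0,0,0],-0.8,0.42],[[0,0,0],-0.8,0.42],[[0,0,0],-0.8,0.42],[[0,0,0],-0.8,0.42],[[0,0,0],-0.8,0.42],[[0,0,0],0,0.42]]'
python3 - <<'E'
from rig import env
import cv2,numpy as np
from h import *
for n in("scene",):
    p,d=env.get_image(n);c=proj(n,[.555,.1,.03]).astype(int)
    a=p[c[1]-55:c[1]+45,c[0]-65:c[0]+65];cv2.imwrite(f"pics/c_{n}.png",cv2.cvtColor(cv2.resize(a,None,fx=6,fy=6,interpolation=cv2.INTER_CUBIC),cv2.COLOR_RGB2BGR))
E
python3 st.py
```

```text
time_s: 8.92
position: [0.5553, 0.0921, 0.0245]
tool_rot: [[-0.859, 0.001, 0.512], [-0.512, 0.0, -0.859], [-0.001, -1.0, 0.0]]
ft_force: [0.7, 1.4, -0.6]
grip_width: 0.036
t 8.92 p [0.5553 0.0921 0.0245] jaw -59.2 q [-2.6 36.2 87.8  0.  55.9 56.5] F [ 0.74  1.41 -0.59] T [ 0.26  -0.191  0.038] w 0.036
to hub [mm] [-0.3 -0.1 -0.5] to light [  9.2 129.5  41.5]
time_s: 9.92
position: [0.5552, 0.092, 0.0245]
tool_rot: [[-0.955, 0.001, -0.295], [0.295, 0.0, -0.955], [-0.001, -1.0, -0.001]]
ft_force: [0.7, 1.1, 0.1]
grip_width: 0.0355
t 9.92 p [0.5552 0.092  0.0245] jaw -107.2 q [ -2.6  36.2  87.9   0.   55.9 104.5] F [0.74 1.12 0.06] T [ 0.289 -0.097  0.032] w 0.0355
to hub [mm] [-0.2 -0.  -0.5] to light [  9.3 129.6  41.5]
time_s: 10.92
position: [0.5551, 0.0921, 0.0245]
tool_rot: [[-0.483, 0.001, -0.876], [0.876, 0.0, -0.483], [-0.0, -1.0, -0.001]]
ft_force: [0.7, 1.8, -0.2]
grip_width: 0.0359
t 10.97 p [0.5551 0.092  0.0245] jaw -150.9 q [ -2.7  36.2  87.9   0.   55.9 148.3] F [1.37 0.44 0.15] T [ 0.147 -0.149  0.052] w 0.0357
to hub [mm] [-0.1  0.  -0.5] to light [  9.4 129.6  41.5]
```

View pics/c_scene.png

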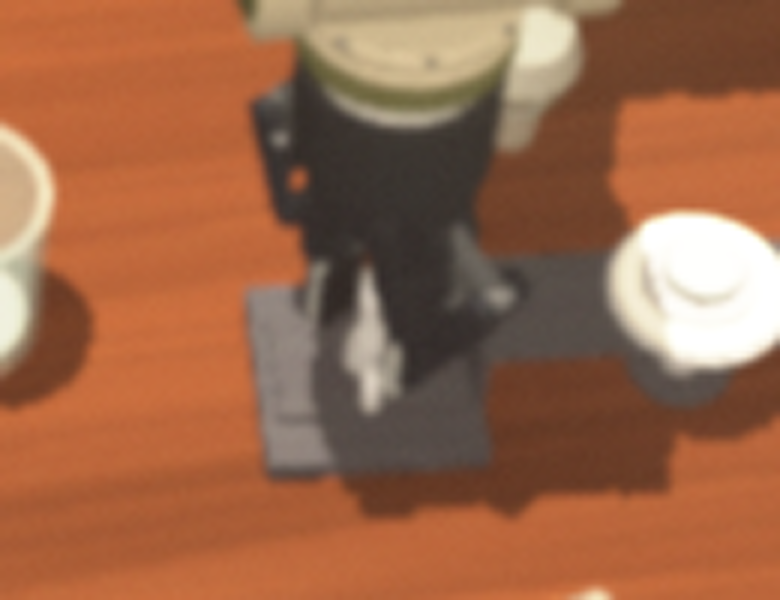

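The near wing now runs from about (370,275) to (372,405) and the jaw line is at -151°. That puts the screw at about 6.4 rad, with about 150° left. I'll back off, lift, turn the tool back half a turn and re-enter.

```bash
python3 -m pendant '[[[0,0,0],0.8,0.42],[[0,0,0],0.8,0.42],[[0,0,0.2],0.8,0.42],[[0,0,0.2],0,0.42],[[0,0,0.2],0,0.42],[[0,0,0.3],0,0.42],[[0,0,0.3],0,0.42],[[0,0,0],1,0.42],[[0,0,0],1,0.42],[[0,0,0],1,0.42],[[0,0,0],1,0.42],[[0,0,0],1,0.42]]';python3 st.py
python3 -m pendant '[[[0,0,0],1,0.42],[[0,0,0],1,0.42],[[0,0,0],1,0.42],[[0,0,0],1,0.42],[[0,0,0],1,0.42],[[0,0,0],1,0.42],[[0,0,0],1,0.42],[[0,0,0],1,0.42],[[0,0,0],1,0.42],[[0,0,0],1,0.42],[[0,0,0],1,0.42],[[0,0,0],1,0.42]]'
python3 -m pendant '[[[0,0,0],1,0.42],[[0,0,0],1,0.42],[[0,0,0],1,0.42],[[0,0,0],1,0.42],[[0,0,0],1,0.42],[[0,0,0],1,0.42],[[0,0,0],1,0.42],[[0,0,0],1,0.42],[[0,0,0],1,0.42],[[0,0,0],1,0.42],[[0,0,0],1,0.42],[[0,0,0],1,0.42]]'
python3 -m pendant '[[[0,0,0],1,0.42],[[0,0,0],1,0.42],[[0,0,0],1,0.42],[[0,0,0],1,0.42],[[0,0,0],1,0.42],[[0,0,0],1,0.42],[[0,0,0],0,0.42]]'
python3 - <<'E'
from rig import env
import cv2,numpy as np
from h import *
for n in("scene",):
    p,d=env.get_image(n);c=proj(n,[.555,.1,.03]).astype(int)
    a=p[c[1]-55:c[1]+45,c[0]-65:c[0]+65];cv2.imwrite(f"pics/d_{n}.png",cv2.cvtColor(cv2.resize(a,None,fx=6,fy=6,interpolation=cv2.INTER_CUBIC),cv2.COLOR_RGB2BGR))
E
python3 st.py
```

```text
time_s: 11.97
position: [0.555, 0.0918, 0.0612]
tool_rot: [[-0.915, 0.001, -0.404], [0.404, -0.0, -0.915], [-0.001, -1.0, -0.0]]
ft_force: [-0.1, -0.7, -0.3]
grip_width: 0.0359
t 11.97 p [0.555  0.0918 0.0612] jaw -113.8 q [ -2.7  33.2  86.   -0.   60.8 111.2] F [-0.14 -0.72 -0.26] T [-0.045  0.085  0.013] w 0.0359
to hub [mm] [ -0.    0.2 -37.2] to light [  9.5 129.8   4.8]
time_s: 12.97
position: [0.555, 0.0918, 0.0612]
tool_rot: [[-0.807, 0.001, 0.59], [-0.59, -0.0, -0.807], [-0.001, -1.0, 0.001]]
ft_force: [-0.8, -0.2, -0.4]
grip_width: 0.036
time_s: 13.97
position: [0.555, 0.0918, 0.0611]
tool_rot: [[0.107, 0.001, 0.994], [-0.994, -0.0, 0.107], [0.0, -1.0, 0.001]]
ft_force: [-0.3, -1.1, 0.1]
grip_width: 0.0359
time_s: 14.55
position: [0.555, 0.0918, 0.0611]
tool_rot: [[0.589, 0.001, 0.808], [-0.808, -0.0, 0.589], [0.001, -1.0, 0.001]]
ft_force: [0.2, -0.7, -0.8]
grip_width: 0.0361
t 14.6 p [0.555  0.0918 0.061 ] jaw 35.8 q [ -2.7  33.2  86.   -0.   60.8 -38.5] F [ 0.45 -0.19 -0.54] T [ 0.009 -0.013  0.029] w 0.0359
to hub [mm] [ -0.    0.2 -37. ] to light [  9.5 129.8   5. ]
```

View pics/d_scene.png

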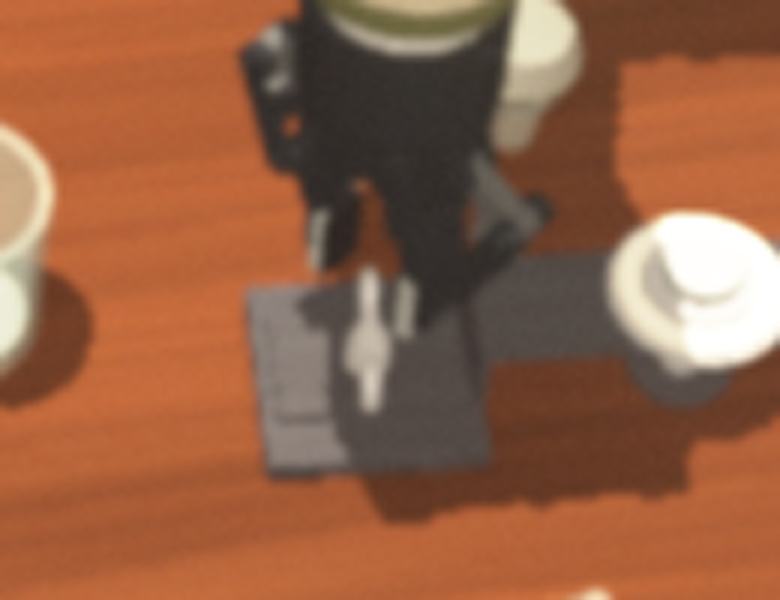

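The wings are clear to see, from (368,270) to (372,410), and they stayed where I left them. I'll measure their angle, then open up more margin and go down.

```bash
python3 - <<'E'
from h import *
c=proj("scene",[.555,.1,.03]).astype(int)
for a in(-20,-15,-10,-5,0):
    r=np.radians(a);P=np.array([[.555+s*.03*np.cos(r),.092+s*.03*np.sin(r),.042] for s in(-1,1)])
    print(a,((proj("scene",P)-c+[65,55])*6).round())
E
python3 -m pendant '[[[0,0,0],1,0.42],[[0,0,0],1,0.42],[[0,0,-0.2],1,0.42],[[0,0,-0.2],1,0.42],[[0,0,-0.2],0,0.42],[[0,0,-0.2],0,0.42],[[0,0,-0.2],0,0.42],[[0,0,-0.2],0,0.42],[[0,0,0],0,0.42]]'; python3 st.py
```

```text
-20 [[384. 256.]
 [363. 375.]]
-15 [[378. 255.]
 [370. 376.]]
-10 [[371. 255.]
 [377. 376.]]
-5 [[365. 255.]
 [384. 376.]]
0 [[358. 256.]
 [390. 376.]]
time_s: 15.35
position: [0.5543, 0.0919, 0.0231]
tool_rot: [[0.828, -0.002, 0.561], [-0.561, 0.0, 0.828], [-0.002, -1.0, -0.001]]
ft_force: [0.1, -0.0, 0.4]
grip_width: 0.0357
t 15.35 p [0.5543 0.0919 0.0231] jaw 55.9 q [ -2.7  36.3  87.9  -0.   55.9 -58.5] F [ 0.12 -0.04  0.41] T [-0.022 -0.033  0.014] w 0.0357
to hub [mm] [0.7 0.1 0.9] to light [ 10.2 129.7  42.9]
```

```bash
python3 -m pendant '[[[0,0,0],-0.6,0.42],[[0,0,0],-0.6,0.42],[[0,0,0],-0.6,0.42],[[0,0,0],-0.6,0.42],[[0,0,0],-0.6,0.42],[[0,0,0],-0.6,0.42],[[0,0,0],-0.6,0.42],[[0,0,0],-0.6,0.42],[[0,0,0],-0.6,0.42],[[0,0,0],-0.6,0.42],[[0,0,0],-0.6,0.42],[[0,0,0],-0.6,0.42]]';python3 st.py
python3 -m pendant '[[[0,0,0],-0.8,0.42],[[0,0,0],-0.8,0.42],[[0,0,0],-0.8,0.42],[[0,0,0],-0.8,0.42],[[0,0,0],-0.8,0.42],[[0,0,0],-0.8,0.42],[[0,0,0],-0.8,0.42],[[0,0,0],-0.8,0.42],[[0,0,0],-0.8,0.42],[[0,0,0],-0.8,0.42],[[0,0,0],-0.8,0.42],[[0,0,0],-0.8,0.42]]';python3 st.py
python3 -m pendant '[[[0,0,0],-0.8,0.42],[[0,0,0],-0.8,0.42],[[0,0,0],-0.8,0.42],[[0,0,0],-0.8,0.42],[[0,0,0],-0.8,0.42],[[0,0,0],-0.8,0.42],[[0,0,0],-0.8,0.42],[[0,0,0],-0.8,0.42],[[0,0,0],-0.8,0.42],[[0,0,0],-0.8,0.42],[[0,0,0],-0.8,0.42],[[0,0,0],-0.8,0.42]]';python3 st.py
```

```text
time_s: 16.35
position: [0.555, 0.0922, 0.0245]
tool_rot: [[0.338, 0.0, 0.941], [-0.941, 0.001, 0.338], [-0.0, -1.0, 0.0]]
ft_force: [0.3, 1.9, -1.1]
grip_width: 0.036
t 16.35 p [0.555  0.0922 0.0245] jaw 19.7 q [ -2.6  36.2  87.9   0.   55.9 -22.4] F [ 0.31  1.91 -1.12] T [ 0.357 -0.065  0.051] w 0.036
to hub [mm] [ 0.  -0.2 -0.5] to light [  9.5 129.4  41.5]
time_s: 17.35
position: [0.5553, 0.0922, 0.0245]
tool_rot: [[-0.474, 0.001, 0.88], [-0.88, 0.0, -0.474], [-0.001, -1.0, 0.001]]
ft_force: [1.6, 1.9, -0.6]
grip_width: 0.0361
t 17.35 p [0.5553 0.0922 0.0245] jaw -28.3 q [-2.6 36.2 87.8  0.  55.9 25.7] F [ 1.61  1.92 -0.59] T [ 0.33  -0.157  0.037] w 0.0361
to hub [mm] [-0.3 -0.2 -0.5] to light [  9.2 129.4  41.5]
time_s: 18.35
position: [0.5553, 0.092, 0.0246]
tool_rot: [[-0.972, 0.001, 0.237], [-0.237, 0.0, -0.972], [-0.001, -1.0, -0.0]]
ft_force: [1.4, 1.4, -0.3]
grip_width: 0.0359
t 18.35 p [0.5553 0.092  0.0246] jaw -76.3 q [-2.6 36.2 87.8  0.  55.9 73.7] F [ 1.35  1.35 -0.27] T [ 0.228 -0.175  0.069] w 0.0359
to hub [mm] [-0.3 -0.  -0.6] to light [  9.2 129.6  41.4]
```

```bash
python3 -m pendant '[[[0,0,0],-0.4,0.42],[[0,0,0],-0.4,0.42],[[0,0,0],-0.4,0.42],[[0,0,0],-0.4,0.42],[[0,0,0],-0.4,0.42],[[0,0,0],-0.4,0.42],[[0,0,0],-0.4,0.42],[[0,0,0],-0.4,0.42],[[0,0,0],-0.4,0.42],[[0,0,0],-0.4,0.42],[[0,0,0],-0.4,0.42],[[0,0,0],-0.4,0.42]]';python3 st.py
python3 -m pendant '[[[0,0,0],-0.3,0.42],[[0,0,0],-0.3,0.42],[[0,0,0],-0.3,0.42],[[0,0,0],0,0.42]]';python3 st.py
```

```text
time_s: 19.35
position: [0.5552, 0.092, 0.0245]
tool_rot: [[-0.984, 0.001, -0.177], [0.177, 0.0, -0.984], [-0.001, -1.0, -0.0]]
ft_force: [0.5, 1.6, 0.2]
grip_width: 0.0359
t 19.35 p [0.5552 0.092  0.0245] jaw -100.2 q [-2.6 36.2 87.8  0.  55.9 97.6] F [0.45 1.55 0.17] T [ 0.22  -0.11   0.038] w 0.0359
to hub [mm] [-0.2 -0.  -0.5] to light [  9.3 129.6  41.5]
time_s: 19.68
position: [0.5551, 0.092, 0.0245]
tool_rot: [[-0.967, 0.001, -0.253], [0.253, 0.0, -0.967], [-0.001, -1.0, -0.0]]
ft_force: [-0.6, 0.1, 0.2]
grip_width: 0.0356
t 19.68 p [0.5551 0.092  0.0245] jaw -104.7 q [ -2.6  36.2  87.9   0.   55.9 102. ] F [-0.63  0.13  0.2 ] T [0.05  0.007 0.035] w 0.0356
to hub [mm] [-0.1 -0.  -0.5] to light [  9.4 129.6  41.5]
```

Next, small steps with the torque read after each call.

```bash
python3 -m pendant '[[[0,0,0],-0.2,0.42],[[0,0,0],-0.2,0.42],[[0,0,0],-0.2,0.42],[[0,0,0],-0.2,0.42],[[0,0,0],-0.2,0.42]]';python3 st.py
python3 -m pendant '[[[0,0,0],-0.2,0.42],[[0,0,0],-0.2,0.42],[[0,0,0],-0.2,0.42]]';python3 st.py
python3 -m pendant '[[[0,0,0],-0.2,0.42],[[0,0,0],-0.2,0.42]]';python3 st.py
```

```text
time_s: 20.1
position: [0.5549, 0.0919, 0.0244]
tool_rot: [[-0.942, 0.0, -0.336], [0.336, 0.0, -0.942], [-0.0, -1.0, -0.0]]
ft_force: [1.2, 1.8, 1.4]
grip_width: 0.0361
t 20.1 p [0.5549 0.0919 0.0244] jaw -109.7 q [ -2.7  36.2  87.9   0.   55.9 107. ] F [1.16 1.79 1.38] T [ 0.237 -0.137 -0.024] w 0.0361
to hub [mm] [ 0.1  0.1 -0.4] to light [  9.6 129.7  41.6]
time_s: 20.35
position: [0.5549, 0.0919, 0.0243]
tool_rot: [[-0.923, 0.0, -0.385], [0.385, 0.0, -0.923], [0.0, -1.0, -0.0]]
ft_force: [0.9, 2.4, 1.3]
grip_width: 0.0361
t 20.35 p [0.5549 0.0919 0.0243] jaw -112.7 q [ -2.7  36.2  87.9   0.   55.9 110. ] F [0.9  2.44 1.3 ] T [ 0.279 -0.104  0.06 ] w 0.0361
to hub [mm] [ 0.1  0.1 -0.3] to light [  9.6 129.7  41.7]
time_s: 20.52
position: [0.5549, 0.0919, 0.0243]
tool_rot: [[-0.909, 0.0, -0.417], [0.417, 0.0, -0.909], [-0.0, -1.0, -0.0]]
ft_force: [0.2, 2.0, 1.4]
grip_width: 0.0357
t 20.52 p [0.5549 0.0919 0.0243] jaw -114.7 q [ -2.7  36.2  87.9   0.   55.9 112. ] F [0.16 2.02 1.45] T [ 0.297 -0.092 -0.017] w 0.0357
to hub [mm] [ 0.1  0.1 -0.3] to light [  9.6 129.7  41.7]
```

```bash
python3 -m pendant '[[[0,0,0],-0.2,0.42],[[0,0,0],-0.1,0.42]]'|head -1;python3 st.py|head -1
python3 -m pendant '[[[0,0,0],-0.1,0.42]]'|head -1;python3 st.py|head -1
python3 -m pendant '[[[0,0,0],-0.1,0.42]]'|head -1;python3 st.py|head -1
python3 -m pendant '[[[0,0,0],-0.1,0.42]]'|head -1;python3 st.py|head -1
```

```text
time_s: 20.68
t 20.68 p [0.5549 0.0919 0.0243] jaw -116.1 q [ -2.7  36.2  87.9   0.   55.9 113.5] F [0.45 1.39 0.97] T [ 0.289 -0.076  0.062] w 0.0359
time_s: 20.77
t 20.77 p [0.5548 0.0919 0.0243] jaw -116.6 q [ -2.7  36.2  87.9   0.   55.9 113.9] F [0.59 2.33 0.05] T [ 0.335 -0.087  0.049] w 0.0363
time_s: 20.85
t 20.85 p [0.5548 0.0919 0.0243] jaw -117.1 q [ -2.7  36.2  87.9   0.   55.9 114.4] F [1.09 1.63 1.12] T [ 0.292 -0.068  0.025] w 0.036
time_s: 20.93
t 20.93 p [0.5548 0.0919 0.0243] jaw -117.6 q [ -2.7  36.2  87.9   0.   55.9 114.9] F [-0.23  2.09  0.27] T [ 0.369 -0.059  0.037] w 0.0359
```

```bash
python3 -m pendant '[[[0,0,0],-0.1,0.42]]'|head -1;python3 st.py|head -1
python3 -m pendant '[[[0,0,0],-0.1,0.42]]'|head -1;python3 st.py|head -1
python3 -m pendant '[[[0,0,0],-0.1,0.42]]'|head -1;python3 st.py|head -1
python3 -m pendant '[[[0,0,0],-0.1,0.42]]'|head -1;python3 st.py|head -1
```

```text
time_s: 21.02
t 21.02 p [0.5548 0.0919 0.0243] jaw -118.1 q [ -2.7  36.2  87.9   0.   55.9 115.4] F [0.18 2.26 1.33] T [ 0.342 -0.114  0.071] w 0.0363
time_s: 21.1
t 21.1 p [0.5548 0.0919 0.0243] jaw -118.6 q [ -2.7  36.2  87.9   0.   55.9 115.9] F [-0.56  1.62  1.09] T [ 0.32  -0.071  0.05 ] w 0.0359
time_s: 21.18
t 21.18 p [0.5548 0.0919 0.0243] jaw -119.1 q [ -2.7  36.2  87.9   0.   55.9 116.4] F [0.06 1.64 0.93] T [ 0.375 -0.031  0.06 ] w 0.0357
time_s: 21.27
t 21.27 p [0.5548 0.0919 0.0243] jaw -119.6 q [ -2.7  36.2  87.9   0.   55.9 116.9] F [0.   1.8  1.85] T [ 0.397 -0.032  0.015] w 0.0361
```

```bash
python3 - <<'E'
from rig import env
import cv2,numpy as np
from h import *
for n in("scene",):
    p,d=env.get_image(n);c=proj(n,[.555,.1,.03]).astype(int)
    a=p[c[1]-55:c[1]+45,c[0]-65:c[0]+65];a=cv2.cvtColor(cv2.resize(a,None,fx=6,fy=6,interpolation=cv2.INTER_CUBIC),cv2.COLOR_RGB2BGR);cv2.imwrite(f"pics/e_{n}.png",a)
    for an in range(-170,-140,5):
        r=np.radians(an);P=np.array([[.555+s*.03*np.cos(r),.092+s*.03*np.sin(r),.042] for s in(-1,1)]);print(an,((proj(n,P)-c+[65,55])*6).round().tolist())
E
```

```text
-170 [[403.0, 373.0], [346.0, 258.0]]
-165 [[409.0, 371.0], [340.0, 260.0]]
-160 [[415.0, 369.0], [334.0, 262.0]]
-155 [[420.0, 366.0], [329.0, 265.0]]
-150 [[426.0, 363.0], [324.0, 268.0]]
-145 [[430.0, 359.0], [319.0, 271.0]]
```

View pics/e_scene.png

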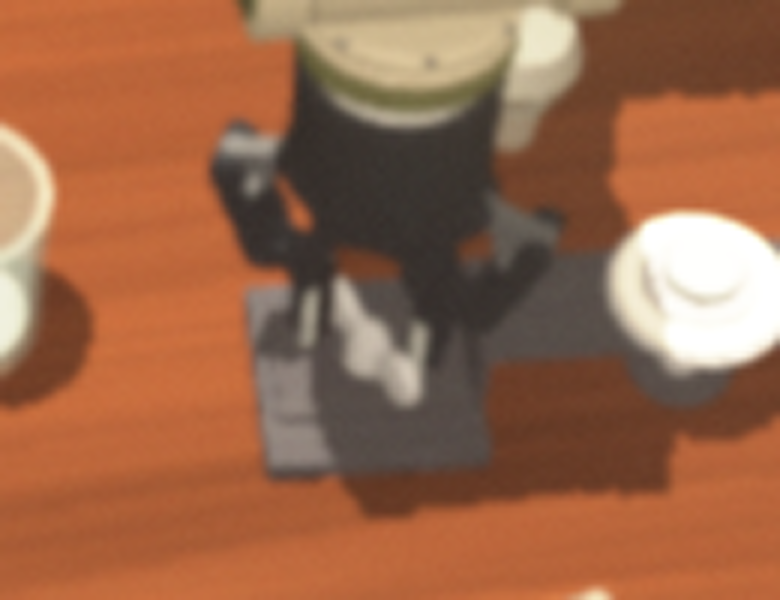

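The wing is at about -160°, running from (340,285) to (405,395). That is close to the predicted stop, so I'll keep creeping until the torque rises.

```bash
for i in 1; do python3 -m pendant '[[[0,0,0],-0.1,0.42]]'|head -1;python3 st.py|head -1
python3 -m pendant '[[[0,0,0],-0.1,0.42]]'|head -1;python3 st.py|head -1
python3 -m pendant '[[[0,0,0],-0.1,0.42]]'|head -1;python3 st.py|head -1; done
```

```text
time_s: 21.4
t 21.4 p [0.5548 0.0919 0.0243] jaw -120.1 q [ -2.7  36.2  87.9   0.   55.9 117.4] F [-0.02  2.45  1.09] T [ 0.393 -0.073  0.06 ] w 0.0359
time_s: 21.48
t 21.48 p [0.5548 0.0919 0.0243] jaw -120.6 q [ -2.7  36.2  87.9   0.   55.9 117.9] F [-0.19  2.39  1.39] T [ 0.426 -0.079  0.065] w 0.0356
time_s: 21.57
t 21.57 p [0.5548 0.0919 0.0243] jaw -121.1 q [ -2.7  36.2  87.9   0.   55.9 118.4] F [-0.19  2.29  2.22] T [ 0.433 -0.054  0.07 ] w 0.0357
```

```bash
python3 -m pendant '[[[0,0,0],-0.1,0.42]]'|head -1;python3 st.py|head -1
python3 -m pendant '[[[0,0,0],-0.1,0.42]]'|head -1;python3 st.py|head -1
```

```text
time_s: 21.65
t 21.65 p [0.5548 0.0919 0.0243] jaw -121.6 q [ -2.7  36.2  87.9   0.   55.9 118.9] F [1.21 1.6  0.5 ] T [ 0.419 -0.029  0.156] w 0.0359
time_s: 21.73
t 21.73 p [0.5548 0.0919 0.0243] jaw -122.1 q [ -2.7  36.2  87.9   0.   55.9 119.4] F [0.02 3.38 1.25] T [ 0.463 -0.064  0.239] w 0.0362
```

```bash
python3 -m pendant '[[[0,0,0],-0.1,0.42]]'|head -1;python3 st.py|head -1
python3 -m pendant '[[[0,0,0],-0.1,0.42]]'|head -1;python3 st.py|head -1
```

```text
time_s: 21.82
t 21.82 p [0.5548 0.0919 0.0243] jaw -122.6 q [ -2.7  36.2  87.9  -0.   55.9 119.9] F [-0.03  3.08  1.92] T [ 0.534 -0.044  0.326] w 0.0361
time_s: 21.9
t 21.9 p [0.5548 0.0919 0.0243] jaw -123.1 q [ -2.7  36.2  87.9  -0.   55.9 120.4] F [-0.07  3.1   1.74] T [ 0.563 -0.015  0.522] w 0.036
```

The torque rose to 0.52 N m over the last 2°, where it had stayed near 0.05 all along, so the screw is on its stop. I'll hold briefly, back off, lift, shut the fingers and move over the button.

```bash
python3 -m pendant '[[[0,0,0],0,0.42],[[0,0,0],0,0.42],[[0,0,0],0.5,0.42],[[0,0,0],0.8,0.42],[[0,0,0],0.8,0.42],[[0,0,0],0.8,0.42],[[0,0,0.3],0,0.42],[[0,0,0.4],0,0.42],[[0,0,0.6],0,0.42],[[0,0,0.6],0,0.42],[[0,0,0.6],0,0],[[0,0,0.1],0,0]]';python3 st.py
```

```text
time_s: 22.9
position: [0.5561, 0.0915, 0.1057]
tool_rot: [[-0.947, 0.005, -0.321], [0.321, -0.001, -0.947], [-0.005, -1.0, -0.001]]
ft_force: [0.9, -0.4, 0.1]
grip_width: 0.0126
t 22.9 p [0.5561 0.0915 0.1057] jaw -108.7 q [ -2.7  29.9  83.2  -0.   66.6 106. ] F [ 0.9  -0.42  0.1 ] T [ 0.011 -0.008 -0.022] w 0.0126
to hub [mm] [ -1.1   0.5 -81.7] to light [  8.4 130.1 -39.7]
```

```bash
python3 - <<'E'
from rig import env
import cv2,numpy as np
from h import *
p,d=env.get_image("scene");c=proj("scene",[.555,.1,.03]).astype(int)
a=p[c[1]-55:c[1]+45,c[0]-65:c[0]+65];a=cv2.cvtColor(cv2.resize(a,None,fx=6,fy=6,interpolation=cv2.INTER_CUBIC),cv2.COLOR_RGB2BGR);cv2.imwrite("pics/f_scene.png",a)
E
python3 st.py
```

```text
t 22.95 p [0.5558 0.0916 0.1046] jaw -108.7 q [ -2.7  30.   83.3  -0.   66.5 106. ] F [ 0.57 -0.49  0.84] T [-0.008 -0.033 -0.001] w 0.0052
to hub [mm] [ -0.8   0.4 -80.6] to light [  8.7 130.  -38.6]
```

View pics/f_scene.png

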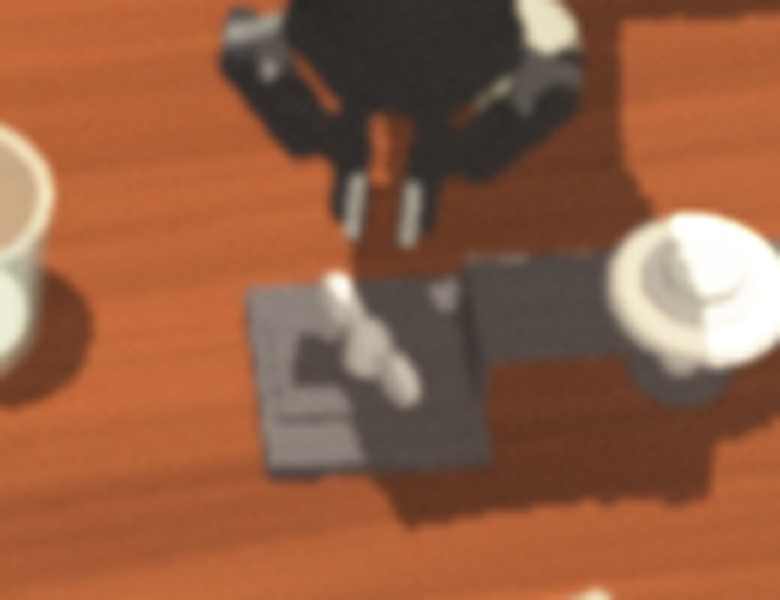

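The wings stay at about -160°, from (338,285) to (405,390). Now I'll move over the button.

```bash
python3 -m pendant '[[[0.06,0.87,0],0,0],[[0.06,0.87,0],0,0],[[0.06,0.87,0],0,0],[[0.06,0.87,0],0,0],[[0.05,0.86,0],0,0],[[0,0,-0.3],0,0],[[0,0,-0.3],0,0],[[0,0,-0.2],0,0],[[0,0,0],0,0]]';python3 st.py
```

```text
time_s: 23.7
position: [0.5626, 0.2208, 0.0761]
tool_rot: [[-0.948, -0.004, -0.32], [0.32, -0.001, -0.948], [0.003, -1.0, 0.002]]
ft_force: [0.4, -0.5, -0.2]
grip_width: 0.0
t 23.7 p [0.5626 0.2208 0.0761] jaw -108.6 q [ 10.2  35.6  77.7  -0.   66.9 118.9] F [ 0.41 -0.53 -0.22] T [-0.073 -0.012  0.048] w 0.0
to hub [mm] [  -7.6 -128.8  -52.1] to light [  1.9   0.8 -10.1]
```

```bash
python3 -m pendant '[[[0.02,0,-0.1],0,0],[[0,0,-0.1],0,0],[[0,0,-0.1],0,0]]'|head -1;python3 st.py|head -1
python3 -m pendant '[[[0,0,-0.05],0,0],[[0,0,-0.05],0,0]]'|head -1;python3 st.py|head -1
python3 -m pendant '[[[0,0,-0.05],0,0],[[0,0,0],0,0]]'|head -1;python3 st.py|head -1
```

```text
time_s: 23.95
t 23.95 p [0.5645 0.2215 0.0694] jaw -108.6 q [ 10.3  36.1  78.   -0.   65.9 118.9] F [ 0.11 -0.88  1.99] T [-0.168 -0.04  -0.022] w 0.0002
time_s: 24.12
t 24.12 p [0.5644 0.2216 0.0666] jaw -108.6 q [ 10.3  36.3  78.1  -0.   65.5 118.9] F [ 0.29 -3.44  3.93] T [-0.384  0.038  0.046] w 0.0002
time_s: 24.28
t 24.28 p [0.5644 0.2218 0.065 ] jaw -108.6 q [ 10.3  36.4  78.2  -0.   65.3 118.9] F [-0.08 -2.47  4.02] T [-0.542 -0.07   0.043] w -0.0001
```

```bash
python3 -m pendant '[[[0,0,-0.05],0,0],[[0,0,0],0,0]]'|head -1;python3 st.py|head -1
python3 -m pendant '[[[0,0,-0.03],0,0],[[0,0,0],0,0]]'|head -1;python3 st.py|head -1
```

```text
time_s: 24.45
t 24.45 p [0.5645 0.2219 0.0641] jaw -108.6 q [ 10.3  36.5  78.3  -0.   65.2 118.9] F [-0.52 -3.8   5.92] T [-0.658  0.057  0.025] w 0.0001
time_s: 24.62
t 24.62 p [0.5645 0.2219 0.0639] jaw -108.5 q [ 10.3  36.5  78.3  -0.   65.1 118.9] F [-3.01 -3.83 12.58] T [-0.733  0.439  0.013] w -0.0001
```

```bash
python3 -m pendant '[[[0,0,-0.03],0,0],[[0,0,0],0,0]]'|head -1;python3 st.py|head -1
python3 -m pendant '[[[0,0,-0.03],0,0],[[0,0,0],0,0]]'|head -1;python3 st.py|head -1
```

```text
time_s: 24.78
t 24.78 p [0.5646 0.2219 0.0638] jaw -108.5 q [ 10.3  36.5  78.3  -0.   65.1 118.9] F [-5.2  -5.55 19.23] T [-0.864  0.911 -0.05 ] w -0.0
time_s: 24.95
t 24.95 p [0.5646 0.2219 0.0637] jaw -108.5 q [ 10.3  36.5  78.3  -0.   65.  118.9] F [-7.26 -5.63 25.43] T [-0.975  1.284  0.005] w -0.0001
```

The button has bottomed out: a spring force of about 5 N over roughly 6 mm, then a hard stop. I'll let it go and rise clear.

```bash
python3 -m pendant '[[[0,0,0.1],0,0],[[0,0,0.2],0,0],[[0,0,0.4],0,0],[[0,0,0.6],0,0],[[0,0,0.8],0,0],[[-0.5,0,0.8],0,0],[[-0.8,-0.5,0.8],0,0],[[-0.9,-0.6,0.5],0,0],[[-0.9,-0.6,0],0,0],[[-0.9,-0.6,0],0,0],[[-0.9,-0.6,0],0,0],[[0,0,0],0,0]]'
python3 - <<'E'
from rig import env
import cv2,numpy as np
from h import *
for n in("scene","top"):
    p,d=env.get_image(n);cv2.imwrite(f"pics/end_{n}.png",cv2.cvtColor(p,cv2.COLOR_RGB2BGR));np.savez(f"{n}9.npz",p=p,d=d)
a,b=cloud("top")[2],cloud("top","9")[2]
for W in(a,b):
    m=(np.linalg.norm(W[...,:2]-[.5645,.2216],axis=-1)<.012)&(W[...,2]>.04);print("button z",np.median(W[m][:,2]),m.sum())
    w=W[(np.linalg.norm(W[...,:2]-[.555,.092],axis=-1)<.034)&(W[...,2]>.028)&(W[...,2]<.06)][:,:2];
    if len(w)>9:
        V=np.linalg.svd(w-w.mean(0),full_matrices=False)[2][0];print("wing",len(w),np.degrees(np.arctan2(V[1],V[0]))%180)
E
python3 st.py
```

```text
time_s: 25.95
position: [0.4124, 0.1339, 0.1863]
tool_rot: [[-0.948, -0.004, -0.319], [0.319, 0.0, -0.948], [0.004, -1.0, 0.001]]
ft_force: [0.2, 0.3, 0.0]
grip_width: 0.0
button z 0.07051908841817262 76
wing 91 74.21149214441535
button z 0.07089682393607707 74
wing 86 19.70545855935751
t 26.05 p [0.4168 0.1351 0.1869] jaw -108.6 q [  2.4  13.1  95.4   0.   71.5 111. ] F [ 1.14  0.1  -0.15] T [-0.033 -0.062  0.01 ] w 0.0001
to hub [mm] [ 138.2  -43.1 -162.9] to light [ 147.7   86.5 -120.9]
```

View pics/end_scene.png

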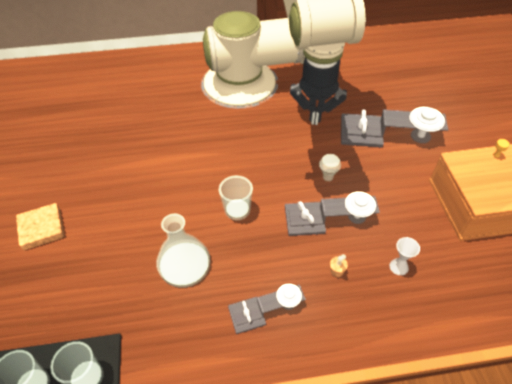

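View pics/end_top.png

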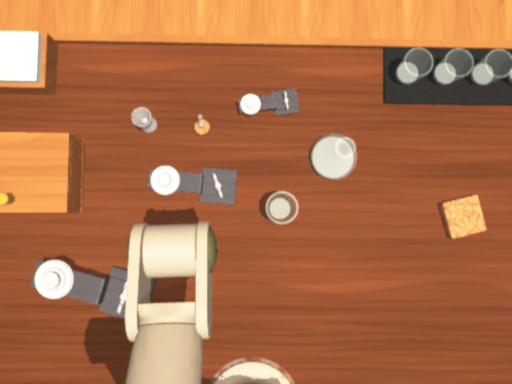

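The wing angle is 19.7°, against 19.9° predicted at the stop. The button is back at its original height. The tumbler (281,208), decanter (334,157), pourer (202,127), jigger (144,119) and stopper (scene view (330,167)) have not moved, and the arm is clear of everything. Handing in.

```bash
python3 -c "
from rig import env
print(env.close_job())"
```

```text
the job is handed in; nothing more can be done
None
```

I turned the middle-sized bracket's wing screw clockwise to its stop in two strokes of the part-open fingers. Then I pressed the light's button fully down with the fingers shut, let it go, and handed in at about 26 s. The hand-in reports no verdict.

- **Screw:** over the last 2° the torque rose from about 0.05 to 0.52 N m, which I estimate at 12 N per fingertip against the 35 N limit. Afterwards the top camera showed the wings at 19.7°, against 19.9° predicted at the stop.
- **Button:** it went down about 6 mm against a spring of about 5 N, then hit a hard stop. I pressed about 25 N upward reaction there, under the 40 N limit. Its measured height afterwards was 70.9 mm, against 70.5 mm before.
- **Bystanders:** the decanter, tumbler, jigger, pourer and stopper look unmoved in the pictures, and the arm stands clear of everything.
- **Small disagreements:** the camera put the button top about 4 mm above the stated 66 mm, and contact came at about 69.5 mm. The scene camera put the screw hub about 8 mm away from the top camera's position, so I used the top camera's. Neither affected the job.

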